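# Index the filter slide of a bench photometer and close its light gap

### The arm

A 6-joint arm with a two-finger parallel gripper is mounted at the origin on a cart in front of the work surface, level with it; the furniture and walls round the work are solid. World frame = base frame: x ahead of the robot, y to its left, z up, the work surface at z = 0. Lengths are in mm, angles in rad, forces in N, time in s.
With the tool pointing down it reaches from about 275 to 825 mm from the base axis. Payload 4.9 kg.
Tool frame: the origin (TCP) lies at the very end of the fingers, on their centre line; the grasp point (between the pads) lies 19 mm behind it; z points along the fingers, y is the direction in which the jaws open and shut (so a half turn about z gives the same grasp; the last joint's range is limited). The gripper opens to 85 mm and grips with 20 to 120 N. Pads are 22 mm wide; open, the fingers measure 114 mm over their backs; the gripper's body (76 mm by 85 mm) begins 54 mm behind the grasp point. The pads swing forward as they close: fully open they stand 13 mm farther back than shut.
Start: joints at [-0.134, 0.326, -0.193, 1.052, 0, 1.437], TCP at [550.017, 0.009, 231.281] pointing down, gripper open.
Joint ranges: [-2.65, 2.65], [-0.97, 1.79], [-1.3, 1.35], [-1.93, 2.1], [-1.47, 1.37], [-3.14, 3.14]. Speed limits (rad/s): [2.57, 2.57, 3.14, 3.14, 3.14, 3.14].

### API

Orientations are given as a rotation vector (axis times angle).
In Python, from workcell import bot gives the robot as it stands.
- The arm moves only by the tool step_arm, never from a script. Its arguments are lists of equal length, an entry for each row: "slide": the shift along the world's x, y, z in mm, a list of three; "turn": the turn, a rotation vector about the world's x, y, z in degrees, a list of three. A call has 1 to 12 rows; each row is the pose to reach, as a shift and turn from the pose commanded when the call began; what a row does not reach only later rows make up. A row lasts 1/8 s, in which the tool goes at most 62.5 mm and 10.7 degrees, less where a joint would pass 70% of its speed; a pose out of reach is approached as far as the arm can. A call with a gripper value outside its range is refused whole. "fingers" is the finger opening in mm, from 0 to 85.4, set as the call begins (left out, the last holds). The fingers move at their own pace and stop on an object; the grip force is fixed at half the most. Time passes only in rows, so rows that repeat a pose let the fingers close. It gives the time, the measured TCP pose, the force and the opening at its end, in the units of the state.
- bot.get_state(): the state, without advancing time (a new reading comes with each control period).
- bot.capture(name): name is "scene" or "side" or "wrist"; returns a dict with "img" (480x640x3 uint8, blue, green, red), "intrinsics" (3x3 intrinsics, pixels), "origin" and "rotation" of the camera in the world. Camera axes: x right, y up, looking along -z (the intrinsics and any distortion apply to the point x, -y, -z); pixel columns grow to the right and rows downward; lengths in mm; the calibration is good to about 2 mm. A picture is of the moment at which its call begins. There is no depth.
- bot.hand_in(): hands the job in, once; it reports no verdict.
The state is a dict: "clock": time; "joints": joint angles; "joint_velocities": joint speeds; "joint_efforts": joint torques, N m; "tool_pos": TCP position; "tcp_rot": TCP orientation; "ft_force": force on the tool from outside, world axes, zero at the start; "moment": the same for the moment, N m; "opening": finger opening in mm.
Only numpy, scipy, OpenCV 4.12 (cv2) and the standard library are available. Lean on these libraries where they do the work, as an engineer would, in place of code of your own. Each camera call takes 0.05 s, during which the arm holds its last target.

### The job

On the photometer, pull up the red spring knob, move the white filter slide one notch so that the amber filter (now just beside the gap) stands in the gap between the two black housings, and let the knob drop so that its pin is fully home in that hole. Then lay the loose cover bar, with its orange grip up, across the tops of both housings, flat between their side ribs and about evenly on both, setting it down without dropping it, and let go. Leave the glassware, marker and other things on the bench where they are.

Things in the scene. Friction and masses are not known exactly. Their poses are not given: they have to be found in the camera images.
- photometer: Fixed photometer on a grey base 330 mm long (y -200 to +130), 150 wide, 12 thick. Origin: base underside, below the middle of the light gap; z up, y along the slide, x across. Two black housings at x -100 to -32 and +32 to +100 mm, y -32 to +32, tops 78 mm above the bench. An index strip (four holes 30 mm apart, top at 26 mm) runs at x = -45, y -180 to -40 mm.
- carriage (a joint): White filter slide, held in a notch by the spring pin. Value in m, grows toward the photometer's +y. Notches at -0.03 (green filter in the gap), 0 (blue), 0.03 (amber), 0.06 (red). Starts in the notch at 0, with up to 2 mm of play. About 3 N of friction; it stays where it is left. Filters are upright 26 mm wide glass plates, tops 64 mm above the bench.
- knob (a joint): Spring plunger. Value in m: 0 = pin fully home in a hole, grows as the knob is pulled straight up, at most 0.012. Its rounded pin leaves the hole at about 0.008 and rides at 0.008 on the strip between holes. The spring pushes down with 6 N when home, 12 N fully out. Let down within about 3 mm of a hole's middle it finds the hole by itself.
- knob_grip (a point): Middle of the round upright red knob (26 mm diameter, 24 mm high; home: underside 60, middle 72, top 84 mm above the bench). It sits on an ear of the slide at photometer x = -45 mm, y = -125 mm plus the slide's value; the ear's top is at 42 mm, with a 16 mm wide barrel on it up to 52 mm. Take it from above by its sides.
- cover_bar: Loose dark steel bar 150 mm long (x), 40 mm wide (y), 6 mm thick, with an orange block grip along its middle, 70 mm long (x), 18 mm wide (y), its top 40 mm above the bar's underside. 180 g. Origin: centre of the underside; z up. Starts flat on the bench.
- bar_seat (a point): Centre of the bar's seat: midway between the housings, at the height of their tops (78 mm). The laid bar's origin comes here, its length along the photometer's x. Along both sides of each housing top runs an aluminium rib, 6 mm high, inner faces 52 mm apart (y -26 and +26 mm).
- marker: Red marker pen lying on the bench, 132 mm long; bystander. Origin: centre of its underside.
- small_beaker: Small glass beaker, 46 x 52 x 58 mm; bystander. Origin: centre of its underside.
- weighing_bottle: Glass weighing bottle with knobbed lid, 43 x 43 x 48 mm; bystander. Origin: centre of its underside.
- drop_bottle: Amber dropping bottle, white cap, 40 x 40 x 81 mm; bystander. Origin: centre of its underside.
- cuvette_box: Small clear box of cuvettes, 38 x 70 x 24 mm; bystander. Origin: centre of its underside.

How it is judged:
By the outcome, as a careful person would: the job done as asked, in the order asked, and still so for the second after the job is handed in, with the robot touching nothing.
It also fails if it takes over 51 s, if anything falls off the work surface, if the arm or the gripper's body presses on something with over 40 N, if the wrist force passes 120 N, or if a joint passes its speed limit or range.

## Working session

There is one attempt and no reset: what is moved stays moved. The work goes in short steps, Python scripts to look and compute and a tool call to move; the robot and the scene stay as the last step left them, time stands still between calls to the robot, and variables do not carry over. Pictures are saved under pics/ and viewed, and the job is handed in when it is done.

Besides the shell and the picture viewer there is one more tool, called after "Call:" as name(argument=value, ...), one argument or row to a line, values as JSON. step_arm: Moves the arm, as the interface text tells. Its arguments: {"type":"object","properties":{"slide":{"type":"array","items":{"type":"array","items":{"type":"number"}}},"turn":{"type":"array","items":{"type":"array","items":{"type":"number"}}},"fingers":{"type":"number"}},"required":["slide","turn"]}

```bash
mkdir -p pics; ls; python3 - <<'E'
from workcell import bot
import cv2
print(bot.get_state())
for n in("scene","side","wrist"):
    c=bot.capture(n); cv2.imwrite(f"pics/{n}0.png",c["img"]); print(n,c["intrinsics"],c["origin"],c["rotation"],c.keys())
E
```

```text
pics
{'clock': 0.0, 'joints': array([-1.34205290e-01,  3.26923753e-01, -1.93580765e-01,  1.05196560e+00,
        7.10262844e-06,  1.43659722e+00]), 'joint_velocities': array([-0.00062207, -0.00049178,  0.00048218,  0.00056221, -0.00098895,
        0.00012061]), 'joint_efforts': array([-1.24197268e-03, -4.43398941e+01,  2.62443137e+01,  1.56443648e-02,
       -1.97191571e-04, -6.55614656e-06]), 'tool_pos': array([5.49436235e+02, 8.68365277e-02, 2.30513955e+02]), 'tcp_rot': array([-2.22050367e+00, -2.22048993e+00,  1.58410140e-03]), 'ft_force': array([0.04710525, 0.04751144, 0.69484213]), 'moment': array([-0.06320322, -0.00507086, -0.01793876]), 'opening': 85.1874648614154}
scene [[543.96076731   0.         318.57348568]
 [  0.         543.96076731 238.13598419]
 [  0.           0.           1.        ]] [-547.65252353  658.21877718  929.17610993] [ 0.59919244 -1.03459992 -1.88251051] dict_keys(['img', 'intrinsics', 'origin', 'rotation'])
side [[595.25324802   0.         321.61293886]
 [  0.         595.25324802 235.06542919]
 [  0.           0.           1.        ]] [  102.7157545  -1012.54076752   877.04919722] [ 0.94556893 -0.2205022  -0.41439618] dict_keys(['img', 'intrinsics', 'origin', 'rotation'])
wrist [[345.65329853   0.         318.64681992]
 [  0.         345.65329853 241.91487018]
 [  0.           0.           1.        ]] [549.46820407  80.70013182 373.65891904] [-0.31991089  0.0004656   0.0003533 ] dict_keys(['img', 'intrinsics', 'origin', 'rotation'])
```

View pics/scene0.png

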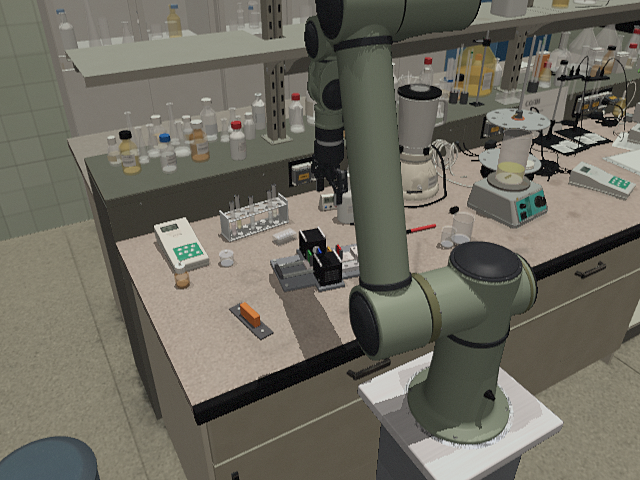

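View pics/side0.png

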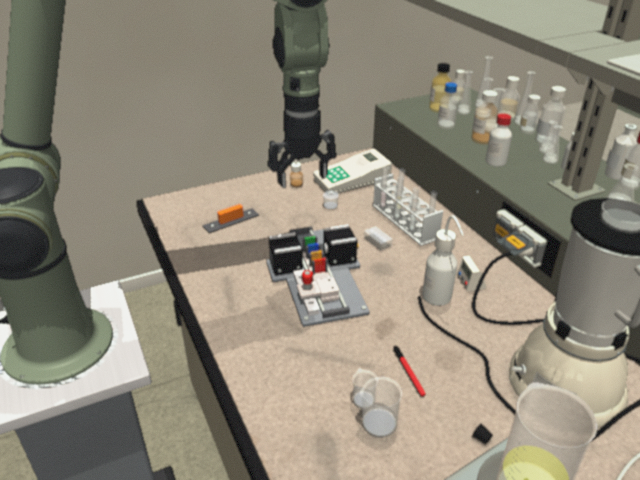

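View pics/wrist0.png

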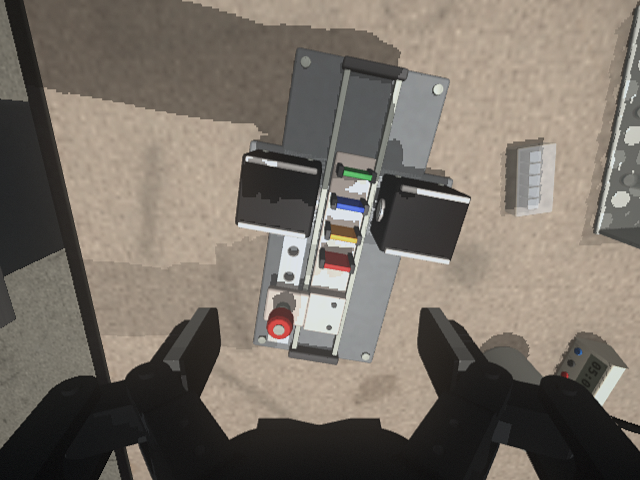

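The wrist view shows the photometer: knob at about (280,325), housings at (280,190) and (420,215), with its +y pointing up the image and leaning right. I'll enlarge it to read exact points.

```bash
python3 - <<'E'
import cv2
i=cv2.imread("pics/wrist0.png")
cv2.imwrite("pics/w_a.png",cv2.resize(i[40:220,230:470],None,fx=3.3,fy=3.3,interpolation=cv2.INTER_CUBIC))
cv2.imwrite("pics/w_b.png",cv2.resize(i[200:380,230:470],None,fx=3.3,fy=3.3,interpolation=cv2.INTER_CUBIC))
i=cv2.imread("pics/side0.png")
cv2.imwrite("pics/s_a.png",cv2.resize(i[190:250,190:270],None,fx=9,fy=9,interpolation=cv2.INTER_CUBIC))
i=cv2.imread("pics/scene0.png")
cv2.imwrite("pics/sc_a.png",cv2.resize(i[290:350,210:290],None,fx=9,fy=9,interpolation=cv2.INTER_CUBIC))
E
```

```text
(no output)
```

View pics/w_a.png

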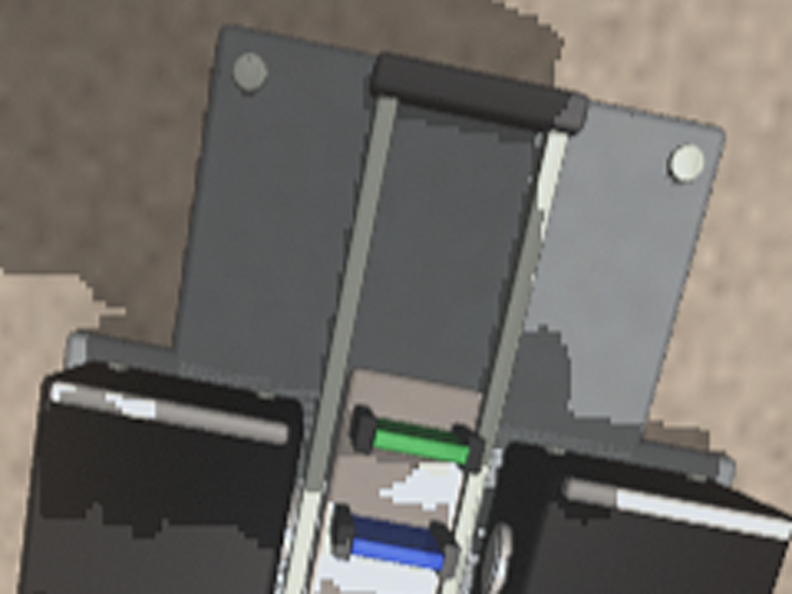

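View pics/w_b.png

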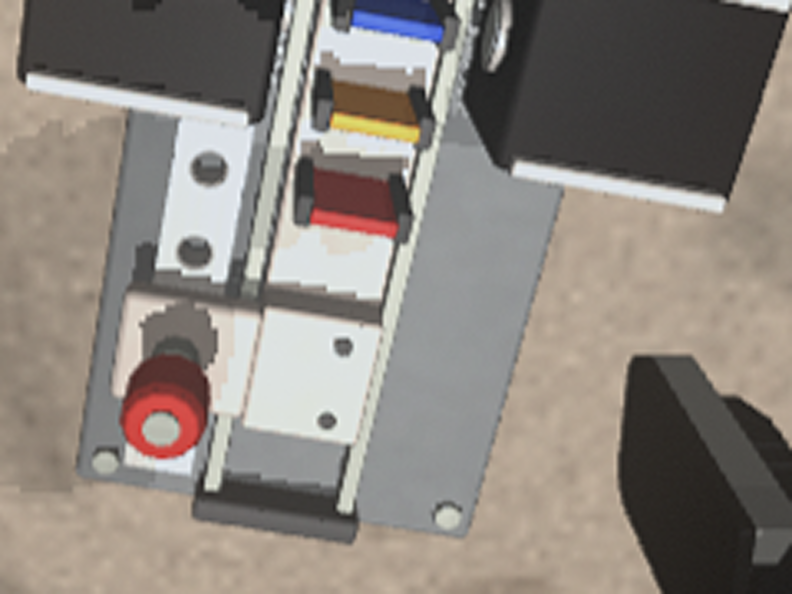

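View pics/s_a.png

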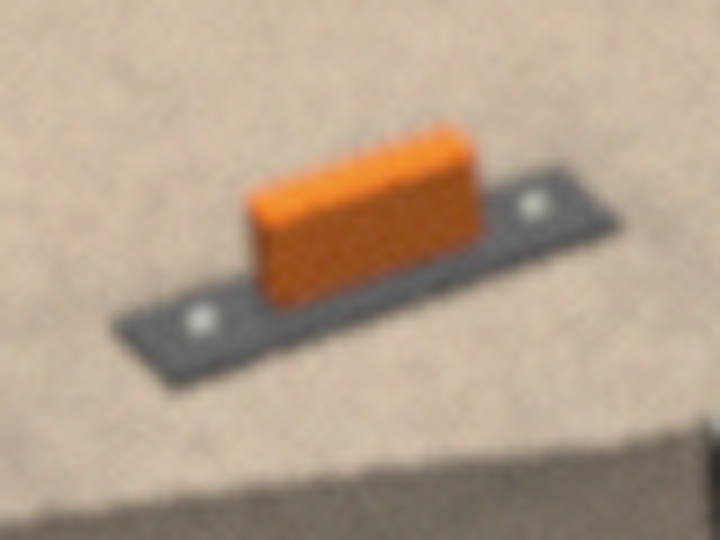

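View pics/sc_a.png

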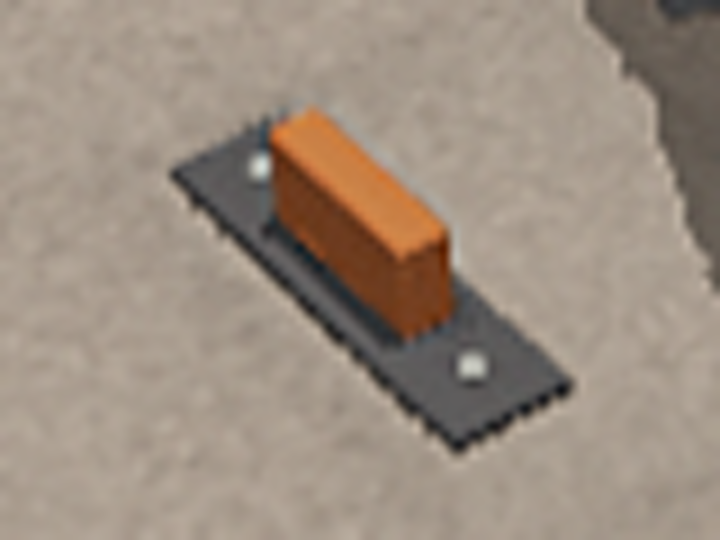

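The crops show clear features: base corners, two index holes, the knob's top, the bar's corners, grip corners and screws. I'll fit both poses to those points.

```bash
cat > h.py <<'E'
import numpy as np, cv2
from scipy.spatial.transform import Rotation as R
from scipy.optimize import least_squares
def proj(c,P):
    P=np.atleast_2d(P); q=(P-c["origin"])@R.from_rotvec(c["rotation"]).as_matrix()
    q=q*[1,-1,-1]; u=q@c["intrinsics"].T; return u[:,:2]/u[:,2:]
def ray(c,uv,z):
    d=np.linalg.inv(c["intrinsics"])@[uv[0],uv[1],1.]; d=R.from_rotvec(c["rotation"]).as_matrix()@(d*[1,-1,-1])
    return c["origin"]+d*(z-c["origin"][2])/d[2]
def body(p,L):
    L=np.array(L,float); c,s=np.cos(p[2]),np.sin(p[2]); return np.c_[p[0]+c*L[:,0]-s*L[:,1],p[1]+s*L[:,0]+c*L[:,1],L[:,2]]
def fit(obs,p0):
    f=lambda p:np.concatenate([((proj(c,body(p,L))-uv)).ravel() for c,L,uv in obs])
    r=least_squares(f,p0,loss='soft_l1'); return r.x,f(r.x).reshape(-1,2)
E
python3 - <<'E'
from h import *
from workcell import bot
s=bot.capture("scene");d=bot.capture("side");w=bot.capture("wrist")
A=lambda o,k,l:np.array(l)/k+np.array(o)
uv=np.r_[A((230,40),3.3,[(217,24),(727,128)]),A((230,200),3.3,[(79,478),(466,537),(162,428),(208,168),(194,251)])]
L=[(-75,130,12),(75,130,12),(-75,-200,12),(75,-200,12),(-45,-125,84),(-45,-65,26),(-45,-95,26)]
p,r=fit([(w,L,uv)],[550,120,-.2]); print(p,np.degrees(p[2]));print(r.round(1))
print("knob,seat",body(p,[(-45,-125,72),(0,0,78)]).round(1))
B=[(-75,20,6),(-75,-20,6),(75,-20,6),(75,20,6)];G=[(-35,9,40),(-35,-9,40),(35,-9,40),(35,9,40)]
us=A((190,190),9,[(115,328),(172,375),(620,222),(562,163),(248,190),(268,218),(478,160),(440,122)])
uc=A((210,290),9,[(172,175),(458,440),(572,385),(272,130),(402,258),(448,235),(312,108)])
# side image: left end nearer robot (small x), far corner y larger
x0=[ray(d,us[0],6),ray(d,us[1],6),ray(d,us[2],6),ray(d,us[3],6)];print(np.round(x0,0))
x1=[ray(s,u,6) for u in uc[:3]];print(np.round(x1,0))
E
```

```text
[578.44913689  10.59467882  62.65052834] 3589.6108580852515
[[-0.3 -0.8]
 [ 0.4 -0.3]
 [-1.6  0.4]
 [ 0.6  1.1]
 [ 0.1 -0.4]
 [ 0.1  0.4]
 [ 0.1  0.5]]
knob,seat [[ 511.6 -104.2   72. ]
 [ 578.4   10.6   78. ]]
[[389. 283.   6.]
 [397. 253.   6.]
 [542. 273.   6.]
 [538. 312.   6.]]
[[526. 314.   6.]
 [383. 288.   6.]
 [388. 252.   6.]]
```

```bash
python3 - <<'E'
from h import *
from workcell import bot
s=bot.capture("scene");d=bot.capture("side")
A=lambda o,k,l:np.array(l)/k+np.array(o)
us=A((190,190),9,[(115,328),(172,375),(620,222),(562,163),(248,190),(268,218),(478,160),(440,122)])
uc=A((210,290),9,[(458,440),(572,385),(172,175),(402,258),(448,235),(272,130),(312,108)])
B=[(-75,20,6),(-75,-20,6),(75,-20,6),(75,20,6)];G=[(-35,9,40),(-35,-9,40),(35,-9,40),(35,9,40)]
Ls=B+G; Lc=[B[0],B[1],B[3],G[0],G[1],G[3],G[2]]
for o in ([(d,Ls,us)],[(s,Lc,uc)],[(d,Ls,us),(s,Lc,uc)]):
    p,r=fit(o,[463,282,.17]);print(p,np.degrees(p[2]),abs(r).mean(0))
print(bot.get_state()["clock"])
E
```

```text
[4.66417327e+02 2.80855367e+02 1.64262881e-01] 9.411569836995026 [0.54946509 0.57280982]
[4.58239450e+02 2.82120230e+02 1.60288507e-01] 9.18385497499841 [0.53350262 0.33293853]
[4.64035888e+02 2.80416254e+02 1.62495502e-01] 9.310306427497919 [0.7458171  1.06148914]
0.4
```

Call:
step_arm(
  slide=[
    [-8, -21, -20],
    [-15, -42, -40],
    [-23, -63, -60],
    [-31, -84, -80],
    [-38.4, -104.2, -101],
    [-38.4, -104.2, -101],
    [-38.4, -104.2, -101],
  ],
  turn=[
    [0, 0, -3],
    [0, 0, -6],
    [0, 0, -10.4],
    [0, 0, -10.4],
    [0, 0, -10.4],
    [0, 0, -10.4],
    [0, 0, -10.4],
  ],
  fingers=70,
)

```text
clock: 1.27
tool_pos: [512.1, -104.0, 130.8]
tcp_rot: [2.413, 2.011, 0.001]
ft_force: [0.6, 0.5, 1.1]
opening: 69.9
```

```bash
python3 - <<'E'
from h import *
from workcell import bot
for n in("wrist","side"):
    c=bot.capture(n)
    if n=="side": c["img"]=cv2.resize(c["img"][180:340,220:420],None,fx=4,fy=3.75)
    cv2.imwrite(f"pics/{n}1.png",c["img"])
    k=[511.6,-104.2,84];print(proj(c,[k]))
s=bot.get_state();print(s["tool_pos"],s["tcp_rot"],s["ft_force"])
E
```

```text
[[317.7281239  270.64789553]]
[[306.93260844 273.81677266]]
[ 512.5284574  -103.78893045  131.18141301] [2.41176426e+00 2.01123367e+00 1.62070147e-03] [0.7395094  0.80563578 0.27070534]
```

View pics/wrist1.png

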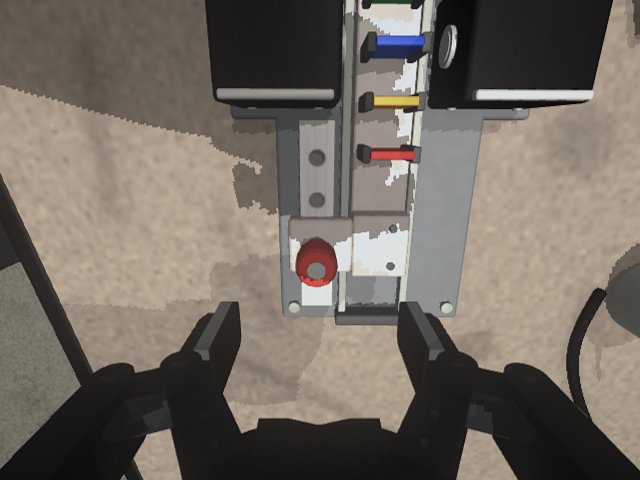

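View pics/side1.png

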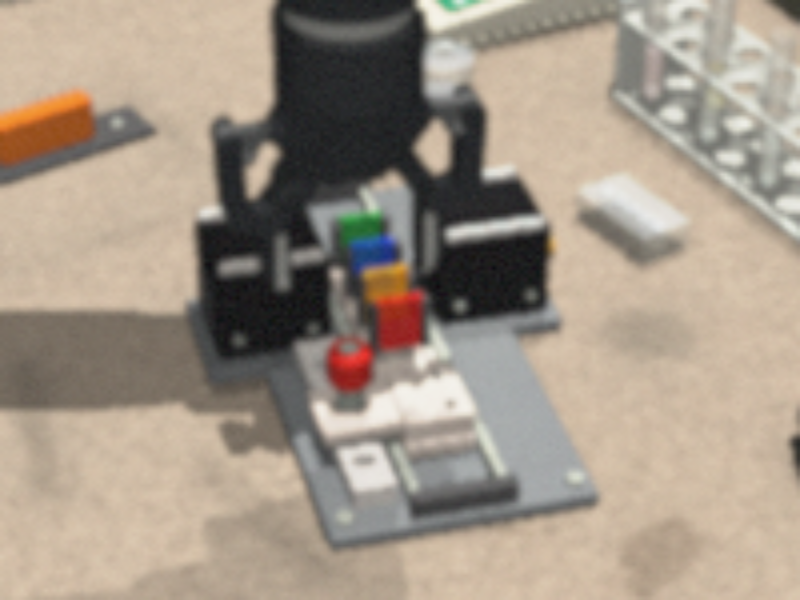

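Wrist and side pictures both show the knob within about 1 mm of the prediction (wrist 316,270 against 317.7,270.6). Descending with a small x correction, then gripping.

Call:
step_arm(
  slide=[
    [-0.8, 0, -20],
    [-0.8, 0, -40],
    [-0.8, 0, -60],
    [-0.8, 0, -75],
    [-0.8, 0, -75],
    [-0.8, 0, -75],
  ],
  turn=[
    [0, 0, 0],
    [0, 0, 0],
    [0, 0, 0],
    [0, 0, 0],
    [0, 0, 0],
    [0, 0, 0],
  ],
)

```text
clock: 2.12
tool_pos: [511.4, -104.2, 55.9]
tcp_rot: [2.413, 2.011, 0.001]
ft_force: [0.3, -0.7, -0.1]
opening: 69.9
```

Call:
step_arm(
  slide=[
    [0, 0, 0],
    [0, 0, 0],
    [0, 0, 0],
    [0, 0, 0],
    [0, 0, 0],
    [0, 0, 0],
  ],
  turn=[
    [0, 0, 0],
    [0, 0, 0],
    [0, 0, 0],
    [0, 0, 0],
    [0, 0, 0],
    [0, 0, 0],
  ],
  fingers=15,
)

```text
clock: 2.88
tool_pos: [510.6, -104.2, 56.0]
tcp_rot: [2.414, 2.011, -0.0]
ft_force: [-2.1, 0.0, 6.6]
opening: 23.8
```

```bash
python3 - <<'E'
from h import *
from workcell import bot
for n in("wrist","side"):
    c=bot.capture(n)
    if n=="side": c["img"]=cv2.resize(c["img"][180:340,220:420],None,fx=4,fy=3.75)
    cv2.imwrite(f"pics/{n}2.png",c["img"])
E
```

```text
(no output)
```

View pics/wrist2.png

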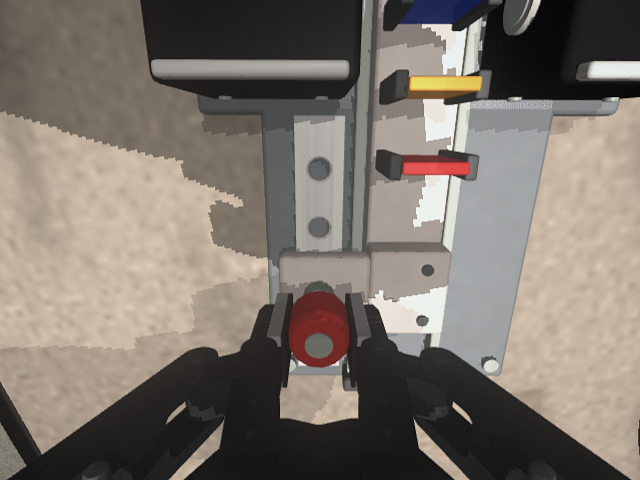

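View pics/side2.png

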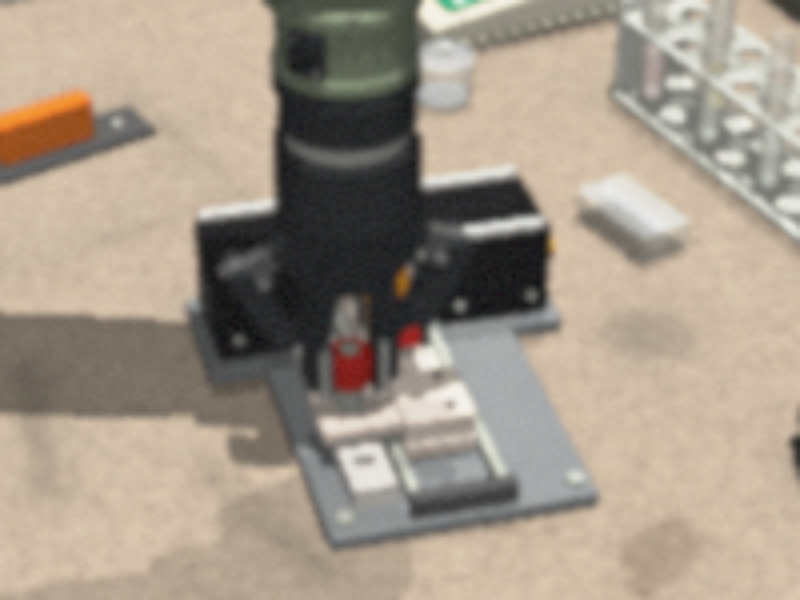

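The knob (320,335 in the wrist view) sits between the pads. Lifting it 10 mm.

Call:
step_arm(
  slide=[
    [0, 0, 3],
    [0, 0, 6],
    [0, 0, 9],
    [0, 0, 10.3],
    [0, 0, 10.3],
    [0, 0, 10.3],
  ],
  turn=[
    [0, 0, 0],
    [0, 0, 0],
    [0, 0, 0],
    [0, 0, 0],
    [0, 0, 0],
    [0, 0, 0],
  ],
)

```text
clock: 3.72
tool_pos: [510.5, -104.2, 65.3]
tcp_rot: [-2.413, -2.011, 0.001]
ft_force: [1.9, -1.3, -11.4]
opening: 24.0
```

```bash
python3 - <<'E'
from h import *
from workcell import bot
for n in("wrist",):
    c=bot.capture(n)
    cv2.imwrite(f"pics/{n}3.png",c["img"])
s=bot.get_state();print(s["tool_pos"],s["ft_force"],s["opening"])
E
```

```text
[ 510.47835803 -104.16497958   65.30946689] [  0.60029202  -1.32572515 -11.77309712] 23.96079968562116
```

View pics/wrist3.png

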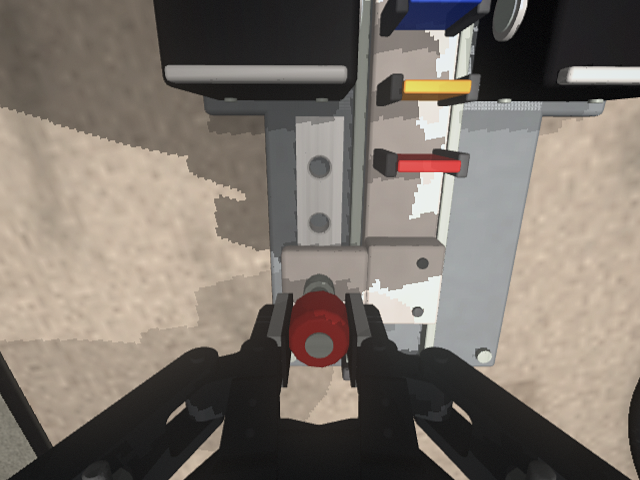

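The wrist force is −11.5 N in z, which fits the spring pulled out about 9–10 mm. Sliding 30 mm along the photometer's +y.

Call:
step_arm(
  slide=[
    [0.7, 3.7, 0],
    [1.4, 7.4, 0],
    [2, 11, 0],
    [2.7, 14.8, 0],
    [3.4, 18.5, 0],
    [4, 22, 0],
    [4.7, 25.8, 0],
    [5.4, 29.5, 0],
    [5.4, 29.5, 0],
    [5.4, 29.5, 0],
    [5.4, 29.5, 0],
  ],
  turn=[
    [0, 0, 0],
    [0, 0, 0],
    [0, 0, 0],
    [0, 0, 0],
    [0, 0, 0],
    [0, 0, 0],
    [0, 0, 0],
    [0, 0, 0],
    [0, 0, 0],
    [0, 0, 0],
    [0, 0, 0],
  ],
)

```text
clock: 5.15
tool_pos: [516.2, -74.0, 65.5]
tcp_rot: [-2.412, -2.011, -0.002]
ft_force: [0.2, 1.5, -11.7]
opening: 23.9
```

```bash
python3 - <<'E'
from h import *
from workcell import bot
for n in("wrist","side"):
    c=bot.capture(n)
    if n=="side": c["img"]=cv2.resize(c["img"][180:340,220:420],None,fx=4,fy=3.75)
    cv2.imwrite(f"pics/{n}4.png",c["img"])
s=bot.get_state();print(s["tool_pos"],s["ft_force"],s["opening"])
E
```

```text
[516.17737625 -74.06456508  65.54310988] [  0.49335314   2.87556115 -11.39860456] 23.517869087641635
```

View pics/wrist4.png

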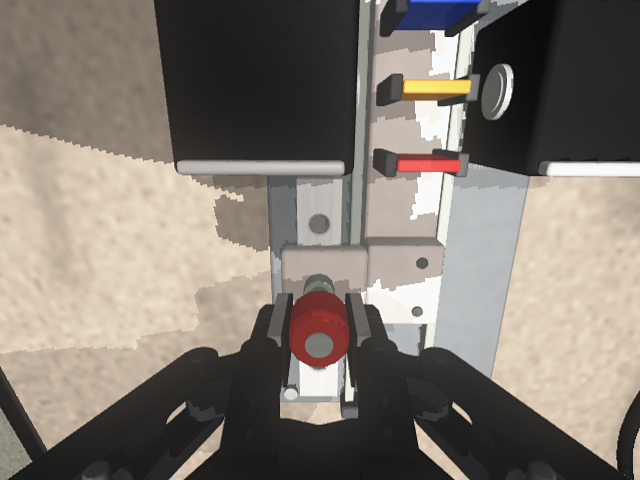

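View pics/side4.png

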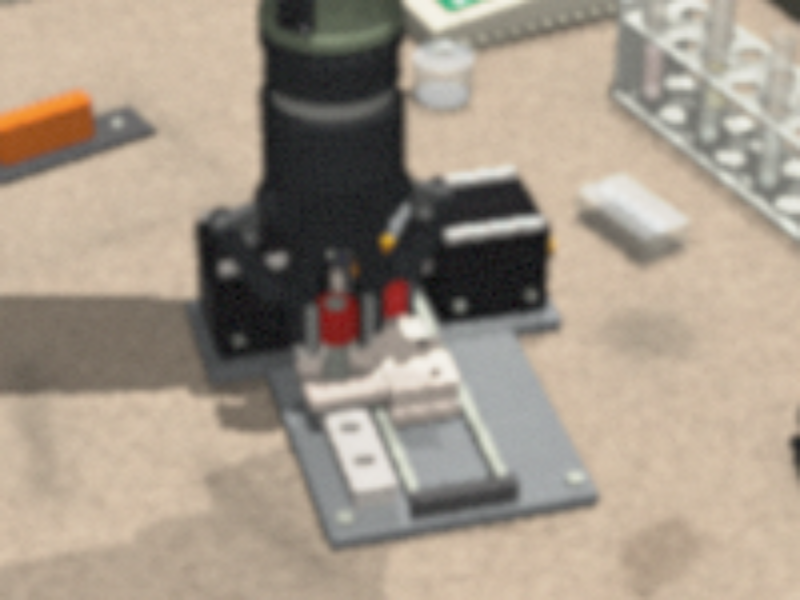

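The index hole is at (319,223), exactly where its neighbour was before the move, so the slide has gone one notch. Letting the knob down while still guiding it.

Call:
step_arm(
  slide=[
    [0, 0, -2],
    [0, 0, -4],
    [0, 0, -6],
    [0, 0, -8],
    [0, 0, -9.5],
    [0, 0, -9.5],
    [0, 0, -9.5],
  ],
  turn=[
    [0, 0, 0],
    [0, 0, 0],
    [0, 0, 0],
    [0, 0, 0],
    [0, 0, 0],
    [0, 0, 0],
    [0, 0, 0],
  ],
)

```text
clock: 6.12
tool_pos: [516.1, -74.7, 56.2]
tcp_rot: [-2.414, -2.011, 0.0]
ft_force: [-1.1, 2.5, -5.3]
opening: 23.9
```

Call:
step_arm(
  slide=[
    [0, 0, 0],
    [0, 0, 0],
    [0, 0, 0],
    [0, 0, 0],
  ],
  turn=[
    [0, 0, 0],
    [0, 0, 0],
    [0, 0, 0],
    [0, 0, 0],
  ],
  fingers=70,
)

```text
clock: 6.62
tool_pos: [516.7, -75.0, 56.4]
tcp_rot: [2.413, 2.01, 0.001]
ft_force: [-0.3, 0.1, -0.3]
opening: 70.2
```

Call:
step_arm(
  slide=[
    [0, 0, 20],
    [0, 0, 50],
    [0, 0, 80],
    [0, 0, 90],
    [0, 0, 90],
    [0, 0, 90],
  ],
  turn=[
    [0, 0, 0],
    [0, 0, 0],
    [0, 0, 0],
    [0, 0, 0],
    [0, 0, 0],
    [0, 0, 0],
  ],
)

```text
clock: 7.38
tool_pos: [515.4, -74.5, 144.9]
tcp_rot: [-2.412, -2.01, 0.002]
ft_force: [-0.5, 0.3, -1.0]
opening: 70.3
```

```bash
python3 - <<'E'
from h import *
from workcell import bot
p=np.array([578.45,10.59,-np.radians(10.39)])
for n in("wrist","side"):
    c=bot.capture(n)
    print(n,[proj(c,body(p,[(-45,-95,84+h)])).round(1) for h in (0,8)])
    if n=="side": c["img"]=cv2.resize(c["img"][230:310,260:360],None,fx=8,fy=7.5)
    cv2.imwrite(f"pics/{n}5.png",c["img"])
s=bot.get_state();print(s["tool_pos"],s["ft_force"],s["opening"])
E
```

```text
wrist [array([[321.4, 261.4]]), array([[321.5, 266.2]])]
side [array([[303.5, 265.5]]), array([[303.5, 262.6]])]
[515.38630856 -74.46193917 144.85151667] [-1.11812887  0.64099689  0.18738585] 69.99141105993712
```

View pics/wrist5.png

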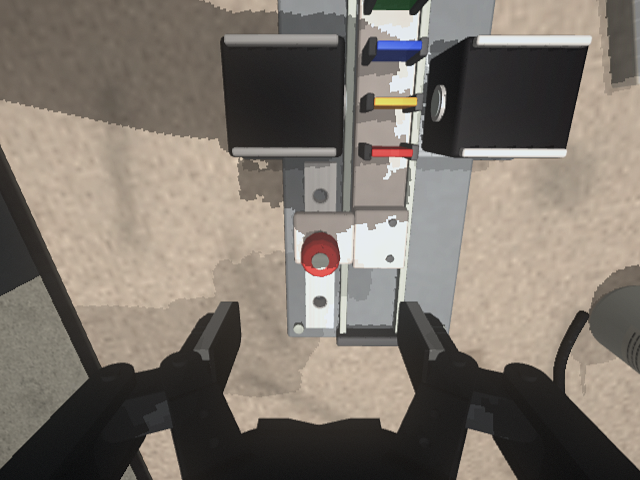

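View pics/side5.png

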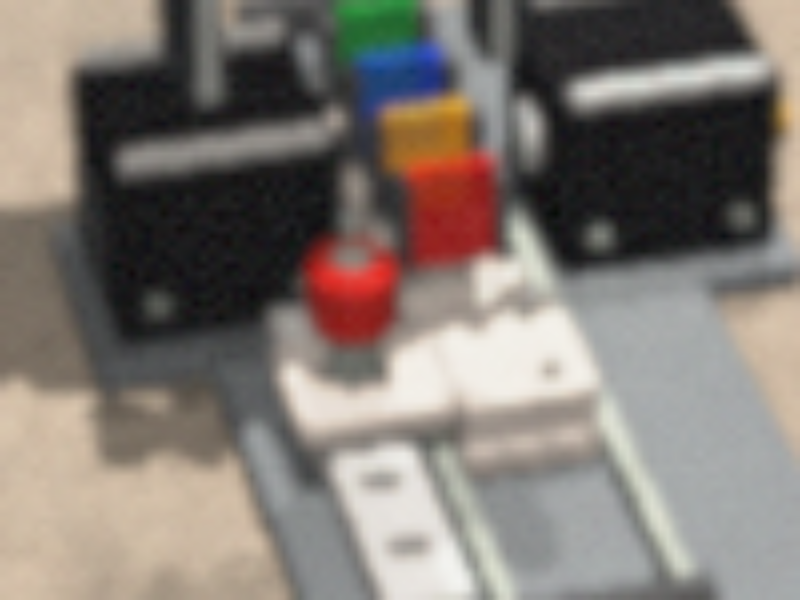

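The knob has dropped. Its top is at (320,261) in the wrist view, against predictions of (321.4,261.4) home and (321.5,266.2) riding on the strip. The side view has the same −1.8 px bias as before the pull, so the pin reads home. Amber stands mid-gap. Next I'll refine the seat from the housing tops in this picture.

```bash
python3 - <<'E'
import cv2
i=cv2.imread("pics/wrist5.png")
cv2.imwrite("pics/w5c.png",cv2.resize(i[20:170,210:350],None,fx=4,fy=4,interpolation=cv2.INTER_CUBIC))
cv2.imwrite("pics/w5d.png",cv2.resize(i[20:170,420:600],None,fx=4,fy=4,interpolation=cv2.INTER_CUBIC))
E
```

```text
(no output)
```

View pics/w5c.png

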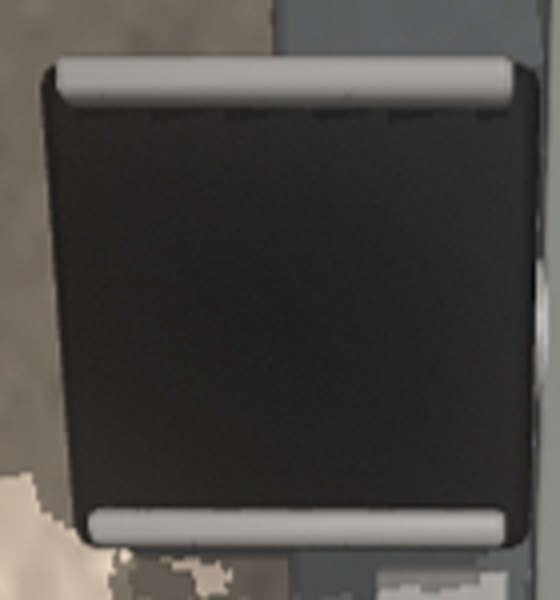

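View pics/w5d.png

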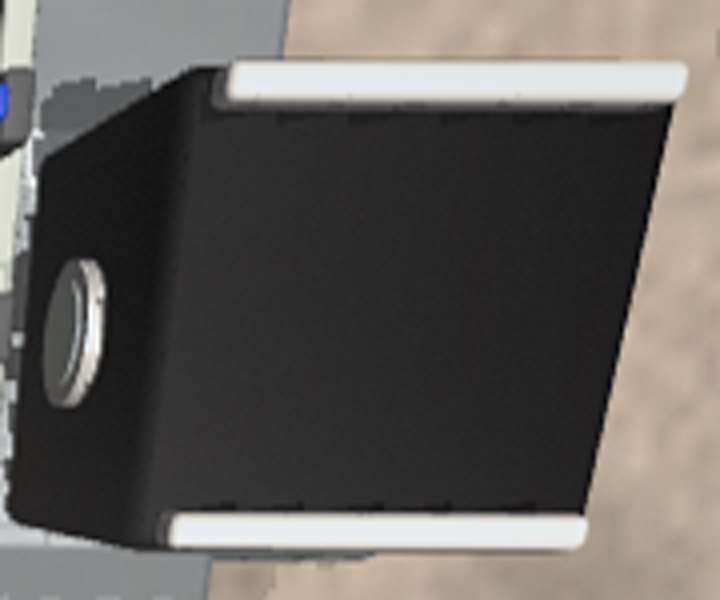

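```bash
python3 - <<'E'
from h import *
from workcell import bot
w=bot.capture("wrist")
L=[(-97,-26,84),(-35,-26,84),(35,-26,84),(97,-26,84),(-97,26,84),(-35,26,84),(35,26,84),(97,26,84)]
A=lambda o,l:np.array(l)/4+np.array(o)
uv=np.r_[A((210,20),[(90,511),(503,511)]),A((420,20),[(172,514),(585,515)]),A((210,20),[(58,97),(513,97)]),A((420,20),[(230,98),(686,98)])]
p,r=fit([(w,L,uv)],[578,10,-.18]);print(p,np.degrees(p[2]));print(r.round(1))
print(proj(w,body([578.45,10.59,-.1813],L))-uv)
s=bot.get_state();print(s["tool_pos"])
E
```

```text
[ 5.78146433e+02  1.12112134e+01 -1.83454910e-01] -10.511192075892804
[[-2.7 -0.4]
 [ 2.8 -0.1]
 [-1.6 -0.6]
 [ 3.9 -0.6]
 [-2.6  0.2]
 [ 2.3  0.4]
 [-3.   0.5]
 [ 1.6  0.7]]
[[-1.80611261  1.02360779]
 [ 3.58307955  1.03328178]
 [-0.93033247  0.29421109]
 [ 4.59964106  0.05389761]
 [-1.74794744  1.80288452]
 [ 2.95502448  1.77937473]
 [-2.46330896  1.50281268]
 [ 2.15704385  1.47926967]]
[515.5359449  -74.52802815 145.01426224]
```

Seat fitted at (578.2, 11.0) with yaw −10.45°, consistent between the two pictures. Now going above the bar with the jaws turned across its grip. By the joint relation j6 ≈ j1 + 90° − yaw, turning by +110° stays in range.

Call:
step_arm(
  slide=[
    [0, 5, 40],
    [-2, 25, 70],
    [-6, 55, 85],
    [-11, 90, 85],
    [-17, 125, 85],
    [-23, 160, 85],
    [-29, 195, 85],
    [-35, 230, 85],
    [-41, 265, 85],
    [-46, 300, 85],
    [-50, 330, 85],
    [-53, 356, 85],
  ],
  turn=[
    [0, 0, 9],
    [0, 0, 18],
    [0, 0, 27],
    [0, 0, 36],
    [0, 0, 45],
    [0, 0, 54],
    [0, 0, 63],
    [0, 0, 72],
    [0, 0, 82],
    [0, 0, 91],
    [0, 0, 100],
    [0, 0, 109.7],
  ],
)

```text
clock: 9.02
tool_pos: [462.6, 282.4, 230.3]
tcp_rot: [0.264, -3.129, 0.001]
ft_force: [0.7, -0.1, -0.7]
opening: 70.1
```

Call:
step_arm(
  slide=[
    [0, 0, 0],
    [0, 0, 0],
    [0, 0, 0],
  ],
  turn=[
    [0, 0, 0],
    [0, 0, 0],
    [0, 0, 0],
  ],
)

```text
clock: 9.4
tool_pos: [463.3, 280.4, 230.9]
tcp_rot: [0.251, -3.131, 0.001]
ft_force: [-0.5, 0.2, 0.1]
opening: 70.4
```

```bash
python3 - <<'E'
from h import *
from workcell import bot
c=bot.capture("wrist"); cv2.imwrite("pics/wrist6.png",c["img"])
L=[(-75,20,6),(-75,-20,6),(75,-20,6),(75,20,6),(-35,9,40),(-35,-9,40),(35,-9,40),(35,9,40)]
print(proj(c,body([463,281,np.radians(9.3)],L)).round())
s=bot.get_state();print(s["tool_pos"],s["tcp_rot"],s["joints"])
E
```

```text
[[339. 133.]
 [300. 133.]
 [302. 270.]
 [337. 270.]
 [329. 178.]
 [310. 178.]
 [311. 247.]
 [328. 247.]]
[463.34725982 280.45310792 230.99303232] [ 2.51596620e-01 -3.13124825e+00  4.25621992e-04] [ 4.08077060e-01  3.11141328e-01 -2.14800138e-01  1.04518138e+00
 -1.75155834e-04  2.47721066e-01]
```

View pics/wrist6.png

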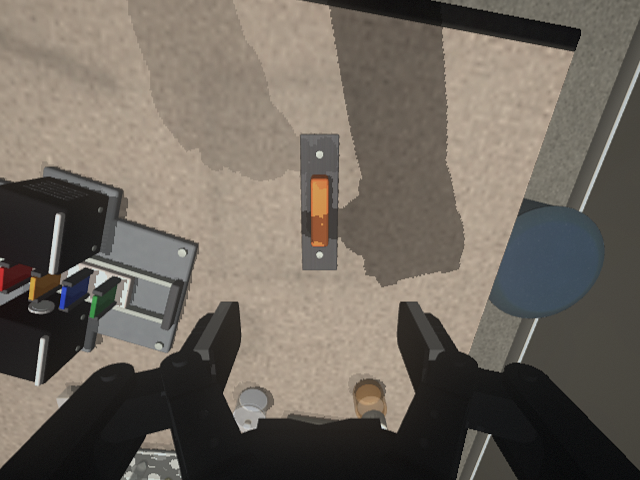

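```bash
python3 - <<'E'
from h import *
from workcell import bot
c=bot.capture("wrist")
for u,z in(((370,392),75),((254,400),45),((366,415),0)): print(ray(c,u,z).round())
d=bot.capture("side")
print(ray(d,(296,186),0).round(),ray(d,(330,206),0).round())
E
```

```text
[639. 364.  75.]
[698. 241.  45.]
[742. 391.   0.]
[698. 380.   0.] [739. 238.   0.]
```

The bar (corners (301,134) to (338,270)) matches the prediction within 1 px, and the bottles are more than 200 mm away. Descending to grip.

Call:
step_arm(
  slide=[
    [0, 0, -40],
    [0, 0, -80],
    [0, 0, -120],
    [0, 0, -160],
    [0, 0, -190],
    [0, 0, -205],
    [0, 0, -215],
    [0, 0, -218],
    [0, 0, -218],
    [0, 0, -218],
  ],
  turn=[
    [0, 0, 0],
    [0, 0, 0],
    [0, 0, 0],
    [0, 0, 0],
    [0, 0, 0],
    [0, 0, 0],
    [0, 0, 0],
    [0, 0, 0],
    [0, 0, 0],
    [0, 0, 0],
  ],
)

```text
clock: 10.8
tool_pos: [463.8, 281.6, 13.9]
tcp_rot: [-0.255, 3.13, 0.001]
ft_force: [-0.4, -0.3, -0.5]
opening: 70.0
```

Call:
step_arm(
  slide=[
    [0, 0, 0],
    [0, 0, 0],
    [0, 0, 0],
    [0, 0, 0],
    [0, 0, 0],
    [0, 0, 0],
  ],
  turn=[
    [0, 0, 0],
    [0, 0, 0],
    [0, 0, 0],
    [0, 0, 0],
    [0, 0, 0],
    [0, 0, 0],
  ],
  fingers=8,
)

```text
clock: 11.55
tool_pos: [463.4, 281.4, 13.4]
tcp_rot: [-0.255, 3.131, 0.0]
ft_force: [-0.0, -1.2, 5.5]
opening: 16.6
```

```bash
python3 - <<'E'
from h import *
from workcell import bot
c=bot.capture("wrist"); cv2.imwrite("pics/wrist7.png",c["img"])
s=bot.get_state();print(s["tool_pos"],s["tcp_rot"],s["ft_force"])
E
```

```text
[463.43076598 281.36547289  13.35898867] [-2.54617832e-01  3.13078414e+00  1.03819717e-04] [-0.91591998 -0.85022677  4.79339328]
```

View pics/wrist7.png

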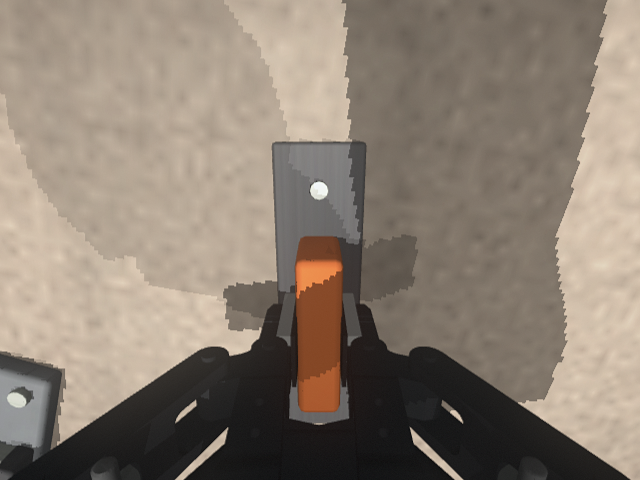

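The orange grip is held (opening 16.6). Lifting it and checking how the bar sits in the fingers.

Call:
step_arm(
  slide=[
    [0, 0, 5],
    [0, 0, 20],
    [0, 0, 50],
    [0, 0, 85],
    [0, 0, 120],
    [0, 0, 150],
    [0, 0, 167],
    [0, 0, 167],
    [0, 0, 167],
  ],
  turn=[
    [0, 0, 0],
    [0, 0, 0],
    [0, 0, 0],
    [0, 0, 0],
    [0, 0, 0],
    [0, 0, 0],
    [0, 0, 0],
    [0, 0, 0],
    [0, 0, 0],
  ],
)

```text
clock: 12.72
tool_pos: [462.7, 281.1, 179.6]
tcp_rot: [0.255, -3.13, 0.0]
ft_force: [0.1, 1.1, -2.0]
opening: 17.0
```

Call:
step_arm(
  slide=[
    [8, -20, 0],
    [20, -47, 0],
    [33, -77, 0],
    [46, -107, 0],
    [59, -138, 0],
    [72, -169, 0],
    [85, -200, 0],
    [97, -228, 0],
    [106, -250, 0],
    [112, -264, 0],
    [115, -270.3, 0],
    [115, -270.3, 0],
  ],
  turn=[
    [0, 0, -1],
    [0, 0, -3],
    [0, 0, -5],
    [0, 0, -7],
    [0, 0, -9],
    [0, 0, -11],
    [0, 0, -13],
    [0, 0, -15],
    [0, 0, -17],
    [0, 0, -18.5],
    [0, 0, -19.75],
    [0, 0, -19.75],
  ],
)

```text
clock: 14.22
tool_pos: [578.0, 11.2, 179.7]
tcp_rot: [-0.286, -3.128, -0.0]
ft_force: [0.2, 0.9, -1.0]
opening: 16.7
```

Call:
step_arm(
  slide=[
    [0, 0, 0],
    [0, 0, 0],
    [0, 0, 0],
    [0, 0, 0],
  ],
  turn=[
    [0, 0, 0],
    [0, 0, 0],
    [0, 0, 0],
    [0, 0, 0],
  ],
)

```text
clock: 14.72
tool_pos: [578.2, 11.2, 180.1]
tcp_rot: [0.286, 3.128, 0.0]
ft_force: [0.3, 0.3, -1.6]
opening: 17.0
```

```bash
python3 - <<'E'
from h import *
from workcell import bot
s=bot.get_state();print(s["tool_pos"],s["tcp_rot"],s["ft_force"],s["opening"])
for n in ("wrist","side","scene"):
    c=bot.capture(n); 
    L=[(-75,20,173),(-75,-20,173),(75,-20,173),(75,20,173)]
    print(n,proj(c,body([578.2,11,np.radians(-10.45)],L)).round(1).tolist())
    im=c["img"]
    if n=="side": im=cv2.resize(im[150:310,220:420],None,fx=4,fy=3.75,interpolation=cv2.INTER_CUBIC)
    if n=="scene": im=cv2.resize(im[180:310,240:400],None,fx=5,fy=4.6,interpolation=cv2.INTER_CUBIC)
    cv2.imwrite(f"pics/{n}8.png",im)
E
```

```text
[578.1915182   11.22475938 180.14529437] [2.85524872e-01 3.12849080e+00 1.93981219e-05] [ 0.25698424  0.29375429 -1.62940871] 16.96150898981652
wrist [[366.3, 142.1], [270.6, 142.1], [282.3, 423.4], [354.4, 423.5]]
side [[277.2, 205.5], [281.0, 214.9], [346.8, 205.4], [341.6, 196.4]]
scene [[321.8, 231.7], [336.0, 229.1], [317.4, 203.4], [304.2, 205.6]]
```

View pics/wrist8.png

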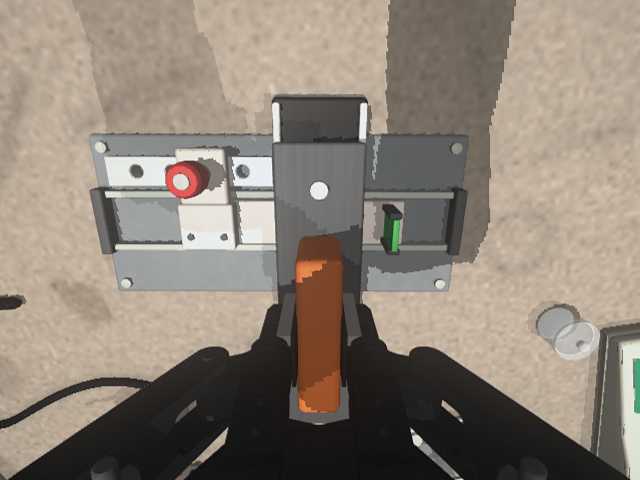

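View pics/side8.png

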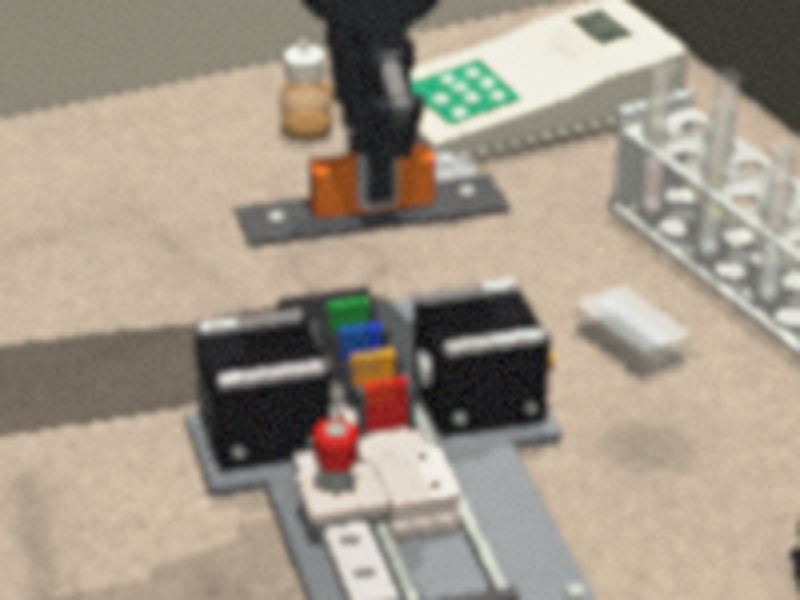

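View pics/scene8.png

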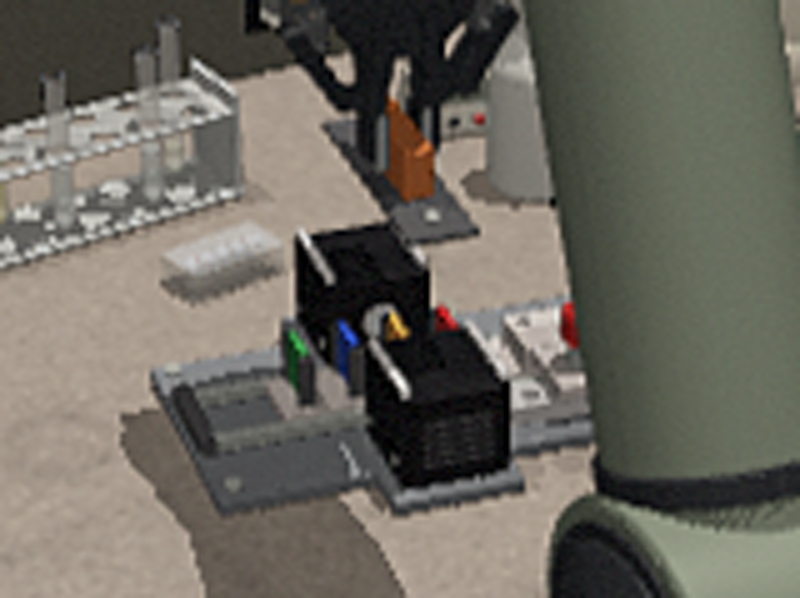

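The bar hangs level, parallel to and centred between the ribs (wrist: bar 273–365, ribs about 276–364). Side-view end corners agree within about 1 px. Lowering to roughly 8 mm above the seat.

Call:
step_arm(
  slide=[
    [0, 0, -20],
    [0, 0, -40],
    [0, 0, -60],
    [0, 0, -74],
    [0, 0, -80],
    [0, 0, -80],
    [0, 0, -80],
  ],
  turn=[
    [0, 0, 0],
    [0, 0, 0],
    [0, 0, 0],
    [0, 0, 0],
    [0, 0, 0],
    [0, 0, 0],
    [0, 0, 0],
  ],
)

```text
clock: 15.75
tool_pos: [578.8, 11.0, 100.8]
tcp_rot: [0.286, 3.127, -0.0]
ft_force: [0.8, 0.3, -1.6]
opening: 17.1
```

```bash
python3 - <<'E'
from h import *
from workcell import bot
for n in ("wrist","side"):
    c=bot.capture(n); 
    im=c["img"]
    if n=="side": im=cv2.resize(im[190:290,250:375],None,fx=6,fy=6,interpolation=cv2.INTER_CUBIC)
    cv2.imwrite(f"pics/{n}9.png",im)
E
```

```text
(no output)
```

View pics/wrist9.png

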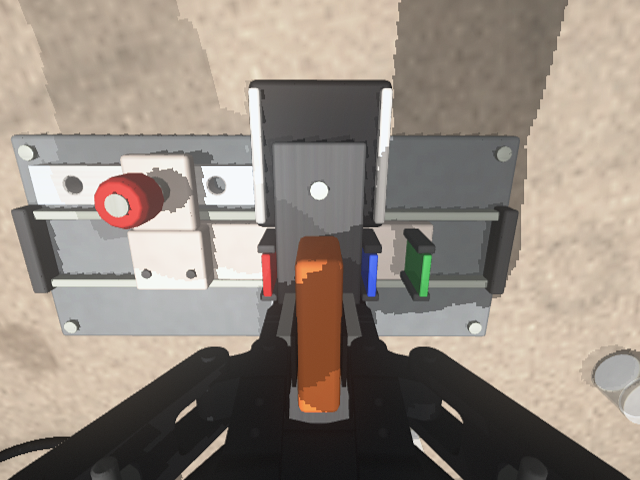

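View pics/side9.png

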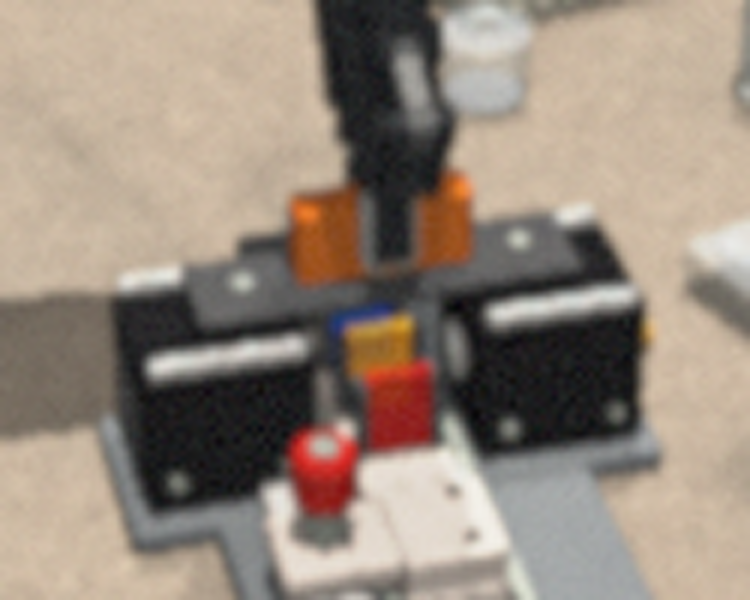

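The bar (275–363) is centred between the rib inner faces (260–381), and the amber filter is beneath it. Lowering slowly to contact.

Call:
step_arm(
  slide=[
    [0, 0, -2],
    [0, 0, -4],
    [0, 0, -6],
    [0, 0, -7],
    [0, 0, -8],
    [0, 0, -8],
    [0, 0, -8],
  ],
  turn=[
    [0, 0, 0],
    [0, 0, 0],
    [0, 0, 0],
    [0, 0, 0],
    [0, 0, 0],
    [0, 0, 0],
    [0, 0, 0],
  ],
)

```text
clock: 16.73
tool_pos: [578.2, 11.0, 92.1]
tcp_rot: [0.286, 3.128, -0.0]
ft_force: [-1.0, -0.0, -1.3]
opening: 17.2
```

Call:
step_arm(
  slide=[
    [0, 0, -0.5],
    [0, 0, -1],
    [0, 0, -1],
    [0, 0, -1],
  ],
  turn=[
    [0, 0, 0],
    [0, 0, 0],
    [0, 0, 0],
    [0, 0, 0],
  ],
)

```text
clock: 17.23
tool_pos: [578.3, 11.0, 91.3]
tcp_rot: [0.286, 3.128, -0.0]
ft_force: [-1.3, 0.0, 3.1]
opening: 17.2
```

Call:
step_arm(
  slide=[
    [0, 0, -0.3],
    [0, 0, -0.6],
    [0, 0, -0.6],
    [0, 0, -0.6],
  ],
  turn=[
    [0, 0, 0],
    [0, 0, 0],
    [0, 0, 0],
    [0, 0, 0],
  ],
)

```text
clock: 17.73
tool_pos: [578.3, 11.0, 91.4]
tcp_rot: [0.286, 3.128, -0.0]
ft_force: [-3.5, -0.5, 7.7]
opening: 17.0
```

The seat is taking the load (+7.7 N, TCP no longer sinking). Releasing and retreating.

Call:
step_arm(
  slide=[
    [0, 0, 0],
    [0, 0, 0],
    [0, 0, 0],
    [0, 0, 0],
    [0, 0, 0],
  ],
  turn=[
    [0, 0, 0],
    [0, 0, 0],
    [0, 0, 0],
    [0, 0, 0],
    [0, 0, 0],
  ],
  fingers=55,
)

```text
clock: 18.35
tool_pos: [578.2, 11.0, 90.4]
tcp_rot: [-0.286, -3.128, -0.0]
ft_force: [0.2, -0.1, 0.5]
opening: 54.9
```

Call:
step_arm(
  slide=[
    [0, 0, 10],
    [0, 0, 30],
    [0, 0, 60],
    [0, 0, 90],
    [0, 0, 120],
    [0, 0, 140],
    [0, 0, 140],
    [0, 0, 140],
  ],
  turn=[
    [0, 0, 0],
    [0, 0, 0],
    [0, 0, 0],
    [0, 0, 0],
    [0, 0, 0],
    [0, 0, 0],
    [0, 0, 0],
    [0, 0, 0],
  ],
)

```text
clock: 19.35
tool_pos: [577.8, 11.0, 229.9]
tcp_rot: [-0.286, -3.128, 0.0]
ft_force: [-1.7, -0.2, -1.2]
opening: 54.6
```

```bash
python3 - <<'E'
from h import *
from workcell import bot
p=[578.2,11,np.radians(-10.45)]
L=[(-75,20,84),(-75,-20,84),(75,-20,84),(75,20,84)]
for n in ("wrist","side","scene"):
    c=bot.capture(n); 
    print(n,proj(c,body(p,L+[(-45,-95,84),(-45,-95,92)])).round(1).tolist())
    im=c["img"]
    if n=="side": im=cv2.resize(im[190:290,250:375],None,fx=6,fy=6,interpolation=cv2.INTER_CUBIC)
    if n=="scene": im=cv2.resize(im[200:310,250:400],None,fx=5,fy=5,interpolation=cv2.INTER_CUBIC)
    cv2.imwrite(f"pics/{n}10.png",im)
E
```

```text
wrist [[344.0, 135.6], [293.9, 135.6], [297.5, 303.3], [340.2, 303.3], [204.0, 173.5], [200.9, 174.8]]
side [[278.7, 238.1], [282.4, 248.0], [345.7, 238.0], [340.7, 228.6], [303.3, 265.4], [303.3, 262.5]]
scene [[321.7, 259.4], [335.4, 256.7], [317.4, 229.7], [304.6, 232.0], [356.4, 246.1], [356.5, 243.7]]
```

View pics/wrist10.png

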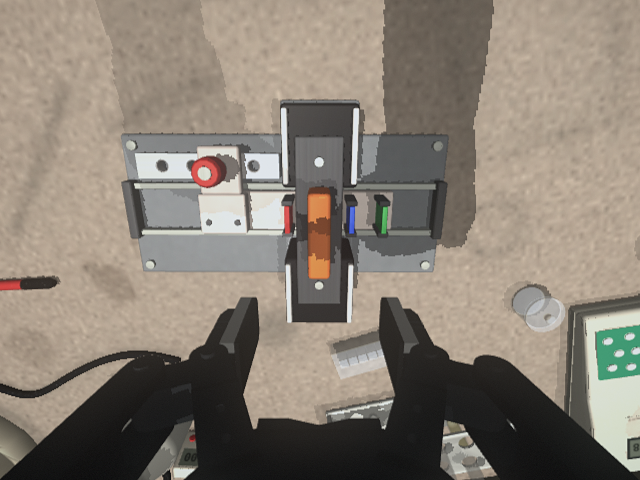

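View pics/side10.png

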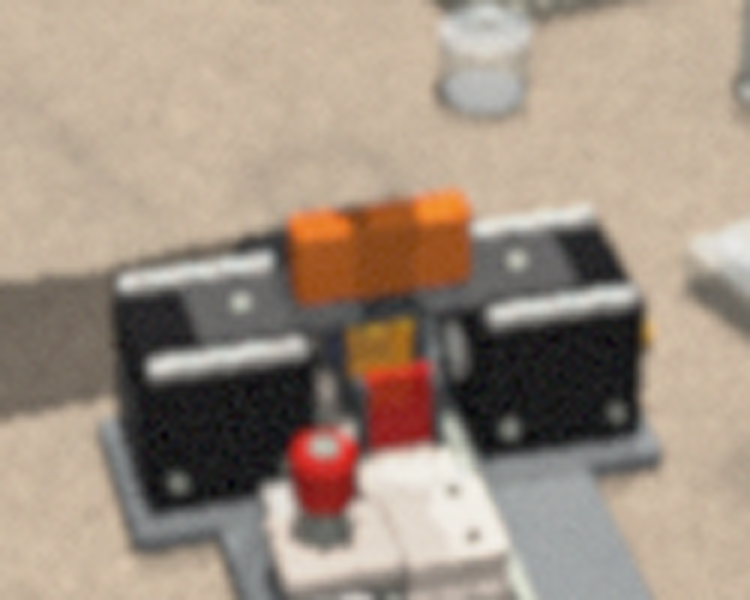

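View pics/scene10.png

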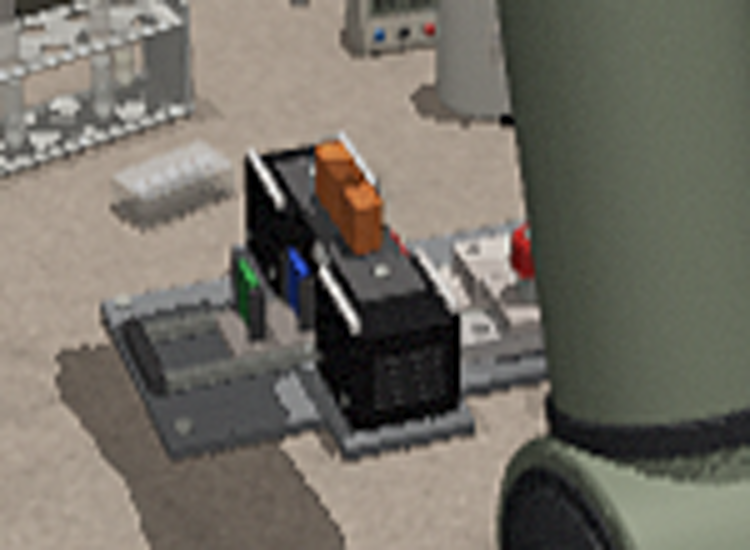

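The bar lies flat between the ribs (wrist 296–342 by 137–304, predicted 294–344 by 136–303). The knob top is at (204,173), where the home prediction is (204.0,173.5). The gripper is well clear, so I'm handing in.

```bash
python3 - <<'E'
from workcell import bot
print(bot.hand_in()); print(bot.get_state()["clock"])
E
```

```text
the job is handed in; nothing more can be done
None
the job is handed in; nothing more can be done
```

The job is done and handed in at about 19.5 s, with no verdict reported. I pulled the red knob up about 10 mm, moved the slide one notch (30 mm) and let the knob drop with the amber filter in the gap. Then I lifted the cover bar, set it down on both housings until the seat took its weight (about 8 N), let go and backed away.

**Last checks:**
- **Knob:** The wrist camera put the knob within 1 px of the fully home position. The side camera read about 2 px high, between home and out, but it read the same with the knob home before the pull. So I take the pin as home.
- **Cover bar:** It lies flat between the ribs with the grip up, within about 2 px of the planned seat in the wrist and side views, and about evenly on both housings.
- **Other items:** I didn't touch any of the bystanders, but I didn't measure them all again at the end.

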